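# Turn the sharpening plate over against the flip stop

## Robot

A 6-joint arm with a two-finger parallel gripper is mounted at the origin on a cart in front of the work surface, level with it; the furniture and walls round the work are solid. World frame = base frame: x ahead of the robot, y to its left, z up, the work surface at z = 0. Lengths are in mm, angles in degrees, forces in N, time in s.
With the tool pointing down it reaches from about 300 to 825 mm from the base axis. Payload 5.4 kg.
Tool frame: the origin (TCP) lies at the very end of the fingers, on their centre line; the grasp point (between the pads) lies 19 mm behind it; z points along the fingers, y is the line along which they close (so a half turn about z gives the same grasp; the last joint's range is limited). The gripper opens to 92 mm and grips with 3 to 60 N. Pads are 20 mm wide; open, the fingers measure 128 mm over their backs; the gripper's body (75 mm by 189 mm) begins 69 mm behind the grasp point.
Start: joints at [53.967, 9.076, 91.501, -0, 79.423, -12.038], TCP at [233.84, 525.286, 214.601] pointing down, gripper open.
Joint ranges: [-166.64, 166.64], [-54.1, 131.32], [10.49, 154.53], [-73.88, 253.88], [9.74, 151.15], [-171.62, 171.62]. Speed limits (degrees/s): [147.25, 147.25, 180, 180, 180, 180].

## Interface

Orientations are given as a 3x3 rotation matrix whose columns are the frame's x, y, z axes.
In Python, from plant import monitor, viewer, env gives the robot as it stands.
- The arm moves only by the tool drive_tool, never from a script. Its argument "commands" is a list of rows, each an object with "travel": the shift along the tool's x, y, z in m, a list of three; "turn": the turn, a rotation vector about the tool's x, y, z in degrees, a list of three; "jaw": the closure, from 0 (fully open) to 1 (shut). In form: [{"travel": [x, y, z], "turn": [wx, wy, wz], "jaw": jaw}, ...]. A call has 1 to 10 rows; each row shifts and turns the commanded pose from where the row before left it, along the tool's axes as they then stand; what a row does not reach is not made up. A row lasts 1/12 s, in which the tool goes at most 41.7 mm and 7.16 degrees, less where a joint would pass 70% of its speed; a pose out of reach is approached as far as the arm can. A call is refused whole if a number of a shift passes 0.0417 or a number of a turn 7.16, either way. A call with a gripper value outside its range is refused whole. The fingers move at their own pace and stop on an object; "squeeze" is the grip in N (left out, the last holds). Time passes only in rows, so rows that do not move let the fingers close. It gives the time, the measured TCP pose, the force, the opening and the grip force at its end, in the units of the state.
- monitor.get_state(): the state, without advancing time (a new reading comes with each control period).
- viewer.get_image(name): name is "scene" or "top"; returns the picture (480x640x3 uint8, red, green, blue); there is no depth.
- viewer.calibration(name): a dict with "camera_matrix" (3x3 intrinsics, pixels), "rvec" (rotation vector, rad) and "tvec" (3), from world to camera coordinates, as OpenCV has them. Camera axes: x right, y down, z forward; pixel columns grow to the right and rows downward; lengths in mm; the calibration is good to about 2 mm. A picture is of the moment at which its call begins. calibration takes no time and is no camera call.
- env.job_done(): hands the job in; it is judged then, once.
The state is a dict: "t": time; "joint_pos": joint angles; "qvel": joint speeds; "joint_efforts": joint torques, N m; "position": TCP position; "orientation": TCP orientation; "ft_force": force on the tool from outside, world axes, zero at the start; "wrist_torque": the same for the moment, N m; "opening": finger opening in mm; "grip_force": force on a finger pad.
Only numpy, scipy, OpenCV 4.12 (cv2) and the standard library are available. Lean on these libraries where they do the work, as an engineer would, in place of code of your own. Each camera call takes 0.05 s, during which the arm holds its last target. There are 200 camera calls.

## Task

Turn the square sharpening plate over without gripping it or lifting it off the desk: with the fingertips push it along the desk against the aluminium stop until its far edge rides up the slope and it leans there, then push its raised edge back from behind the stop so that it tips over backwards, the way it came. Leave it lying flat on the desk in front of the stop with its red side up, and do not disturb the loupe, the yellow tape and the solder spool.

Things in the scene. Friction and masses are not known exactly. Their poses are not given: they have to be found in the camera images.
- hone: loose two-sided sharpening plate, a rigid steel square 90 x 90 mm, 8 mm thick, about 0.2 kg, blue face up and red face down at the start, steel dots on both faces. Origin at the centre of the red face, which is on the desk at the start; z points from the red to the blue face (down when turned over), x points roughly towards the stop at the start (within 0.3 rad of the stop's x)
- hone_far_edge (a point): middle of the plate's edge nearest the stop at the start, at half thickness (plate frame x +45 mm, z 4 mm)
- hone_near_edge (a point): middle of the plate's edge farthest from the stop at the start, at half thickness (plate frame x -45 mm, z 4 mm)
- flip_stop: stop of polished bent aluminium sheet fixed to the desk, 160 mm wide (y). Origin on the desk top, mid foot line, where its sloping front face starts; x points level into the slope, the way to push (to the left and ahead, seen from the robot); z up. The face rises at 60 degrees from x = 0, z = 0 to its top edge at x = 30, z = 52 mm and is slippery; open back with a 4 mm thick foot flange; the stop ends at x = 39 mm
- flip_stop_top (a point): middle of the slope's top edge (stop frame x 30, z 52 mm). Pushed square along the stop's x till its near edge is at the foot line, the plate lies on the slope at 60 degrees, its raised edge at stop x = 45, z = 78 mm, and stays there when let go. Pushed towards stop -x from behind, on its overhanging underside at about z = 62 mm, it pivots on its lower edge and falls over
- loupe: loose black eye loupe, 33 mm across, 30 mm high, standing behind the stop; origin at the centre of its underside; leave it alone
- tape_yellow: loose roll of yellow tape, 52 mm across, 36 mm high, beside the plate, on the side away from the robot; origin at the centre of its underside; leave it alone
- solder_spool: loose black spool with white winding, 41 mm across, 22 mm high, behind the stop, on the robot's side; origin at the centre of its underside; leave it alone

How it is judged (in metres and radians):
On the way:
1. the plate leans on the stop's slope, tipped up by more than 43 degrees, its near edge still down on the desk (angle between hone's own z axis and vertical between 0.75 and 1.4 rad and contact force between hone and flip_stop above 0.05 N and height (world z) of hone_near_edge below 0.025 m), for 0.2 s.
At the end, for the whole second after the job is handed in: the plate lies flat (within about 6 degrees) and at rest on the desk with its red side up, its centre 30 to 200 mm in front of the stop's foot line and within 80 mm of the stop's middle; the bystanders have moved less than 20 mm (angle between hone's own z axis and vertical above 3.04 rad and height (world z) of hone below 0.012 m and x of hone in the frame of flip_stop between -0.2 and -0.03 m and y of hone in the frame of flip_stop between -0.08 and 0.08 m and linear speed of hone below 0.02 m/s and angular speed of hone below 0.1 rad/s); the robot touches nothing.
It fails at once if the plate was lifted off the desk (both its near and far edge more than 35 mm up) (height (world z) of each of hone_near_edge, hone_far_edge above 0.035 m).
It fails at once if the loupe was moved (distance of loupe from where it was at the start of the episode above 0.02 m).
It fails at once if the yellow tape was moved (distance of tape_yellow from where it was at the start of the episode above 0.02 m).
It fails at once if the solder spool was moved (distance of solder_spool from where it was at the start of the episode above 0.02 m).
It also fails if it takes over 54 s, if anything falls off the work surface, if the arm or the gripper's body presses on something with over 40 N, if the wrist force passes 120 N, or if a joint passes its speed limit or range.

## Working session

There is one attempt and no reset: what is moved stays moved. The work goes in short steps, Python scripts to look and compute and a tool call to move; the robot and the scene stay as the last step left them, time stands still between calls to the robot, and variables do not carry over. Pictures are saved under pics/ and viewed, at most 10 in all, crops included, and the job is handed in when it is done.

Besides the shell and the picture viewer there is one more tool, called after "Emit:" by a JSON object that holds its "api" and its "payload". drive_tool: Moves the arm, as the interface text tells. Its arguments: {"type":"object","properties":{"commands":{"type":"array"},"squeeze":{"type":"number"}},"required":["commands"]}

```bash
mkdir -p pics; cat > h.py <<'E'
from plant import monitor, viewer, env
import numpy as np, cv2
def snap(n,f):
    im=viewer.get_image(n); cv2.imwrite('pics/'+f,im[:,:,::-1]); return im
def ray(n,uv):
    c=viewer.calibration(n);K=np.array(c["camera_matrix"],float);R=cv2.Rodrigues(np.array(c["rvec"],float))[0];t=np.array(c["tvec"],float).ravel()
    return -R.T@t, R.T@np.linalg.inv(K)@np.array([uv[0],uv[1],1.])
def atz(n,uv,z):
    o,d=ray(n,uv); return o+d*(z-o[2])/d[2]
def tri(a,b):
    (o1,d1),(o2,d2)=ray('scene',a),ray('top',b)
    s=np.linalg.lstsq(np.c_[d1,-d2],o2-o1,rcond=None)[0]
    p,q=o1+d1*s[0],o2+d2*s[1]; return (p+q)/2,np.linalg.norm(p-q)
def proj(n,p):
    c=viewer.calibration(n);return cv2.projectPoints(np.array(p,float).reshape(-1,3),np.array(c["rvec"],float),np.array(c["tvec"],float),np.array(c["camera_matrix"],float),None)[0].reshape(-1,2)
E
python3 - <<'E'
from h import *
snap('scene','s0.png');snap('top','t0.png')
s=monitor.get_state();print(s['t'],s['position'],np.round(s['orientation'],3),s['opening'])
for n in('scene','top'):print(n,ray(n,(320,240)))
E
```

```text
0.1 [233.51745432 524.83820537 213.72727079] [[-0.914  0.407 -0.001]
 [ 0.407  0.914 -0.001]
 [ 0.    -0.002 -1.   ]] 91.73689359541072
scene (array([203.79045396, 362.12919182, 734.25157545]), array([ 0.52452109, -0.32768473, -0.78582797]))
top (array([313.62704953,  39.45412557, 887.2217707 ]), array([ 0.36751223,  0.06713415, -0.92768586]))
```

View pics/s0.png

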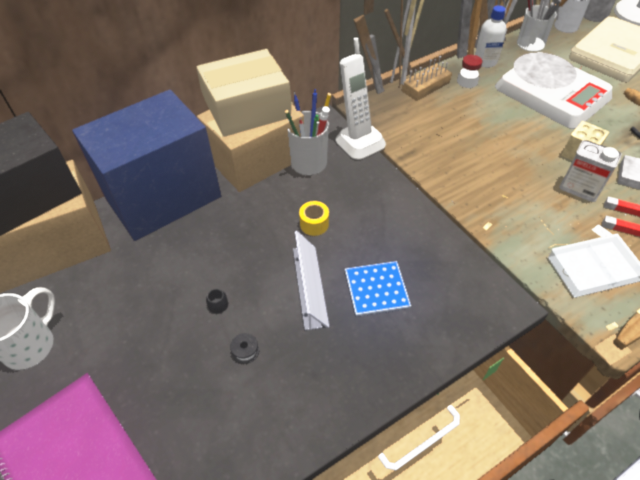

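View pics/t0.png

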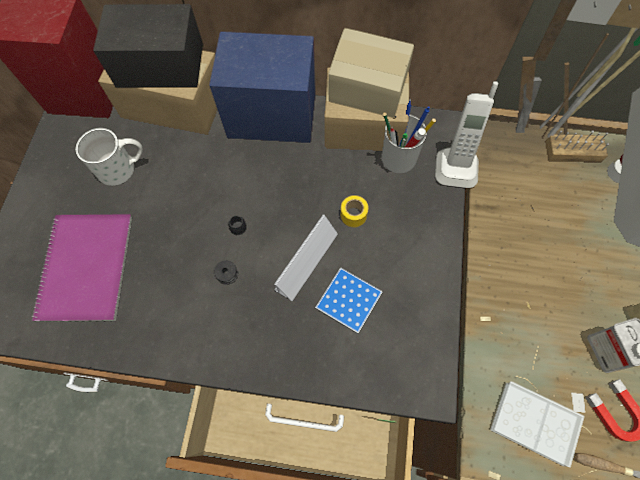

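The scene view shows the plate around (378,288) with the stop around (311,285). In the top view they are at (349,300) and (306,258). I'll enlarge crops to read the corners.

```bash
python3 - <<'E'
import cv2
a=cv2.imread('pics/s0.png')[195:345,280:430];b=cv2.imread('pics/t0.png')[190:340,260:410]
cv2.imwrite('pics/c0.png',cv2.hconcat([cv2.resize(x,(400,400),interpolation=cv2.INTER_CUBIC) for x in(a,b)]))
E
```

```text
(no output)
```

View pics/c0.png

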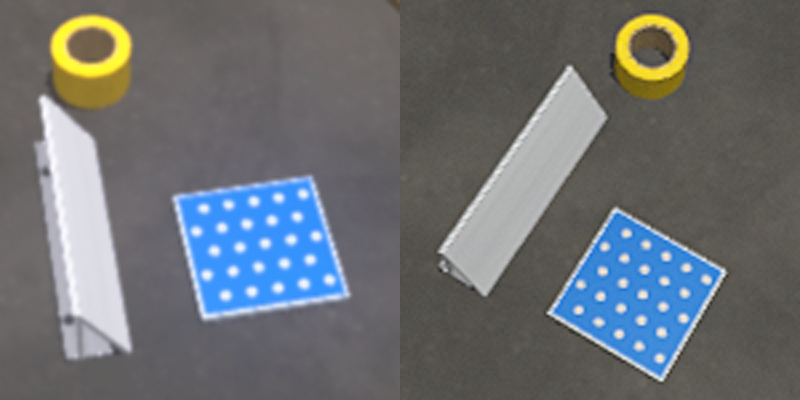

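The crops show the stop's top edge, its foot line and all four plate corners clearly in both views. I'll triangulate them.

```bash
cat >> h.py <<'E'
def cs(p): return (280+(p[0]+.5)/2.6667-.5,195+(p[1]+.5)/2.6667-.5)
def ct(p): return (260+(p[0]+.5)/2.6667-.5,190+(p[1]+.5)/2.6667-.5)
E
python3 - <<'E'
from h import *
P=dict(topF=((42,97),(170,67)),topN=((73,317),(40,251)),footF=((94,137),(207,117)),footN=((130,351),(87,294)),A=((175,196),(216,209)),B=((312,178),(325,271)),C=((348,295),(263,380)),D=((203,318),(149,313)))
r={}
for k,(a,b) in P.items():
    p,e=tri(cs(a),ct(b)); r[k]=p
    z=52 if 'top' in k else 0 if 'foot' in k else 8
    print(k,p.round(1),round(e,1),'atz',atz('scene',cs(a),z)[:2].round(1),atz('top',ct(b),z)[:2].round(1))
    r[k]=(atz('scene',cs(a),z)+atz('top',ct(b),z))/2
y=r['footF']-r['footN'];print('len',np.linalg.norm(y),np.linalg.norm(r['topF']-r['topN']))
for a,b in('AB','BC','CD','DA'):print(np.linalg.norm(r[a]-r[b]))
yd=(r['footF']-r['footN'])+(r['topF']-r['topN']);yd/=np.linalg.norm(yd)
# frame z up, x into slope: x = y cross z
for s in(1,-1):
    Y=s*yd;X=np.cross(Y,[0,0,1]);print(s,X,Y)
m=(r['footF']+r['footN'])/2;print('foot mid',m,'top mid',(r['topF']+r['topN'])/2)
c=(r['A']+r['B']+r['C']+r['D'])/4;px=r['A']+r['D']-r['B']-r['C'];print('plate',c,px/np.linalg.norm(px),np.degrees(np.arctan2(px[1],px[0])))
for n,uv,z in(('scene',(314,211),36),('top',(354,206),36),('scene',(217,294),30),('top',(237,222),30),('scene',(244,344),22),('top',(225,269),22)):print(n,atz(n,uv,z).round(0))
E
```

```text
topF [696.5 101.4  52.1] 2.1 atz [697.6 101.7] [695.5 100.9]
topN [552.9 167.8  49.4] 2.2 atz [552.7 169. ] [551.1 166.9]
footF [682.   72.6   5.9] 2.7 atz [687.4  70.7] [683.2  72.2]
footN [541.1 137.6  -1.2] 1.7 atz [541.4 138.2] [540. 137.]
A [611.6  57.   10.7] 2.7 atz [614.5  56.3] [611.2  56.4]
B [576.7 -23.4  10.3] 0.8 atz [578.3 -24.6] [577.  -23.8]
C [497.2  10.3   7.9] 2.0 atz [498.2  10.6] [496.3   9.9]
D [531.3  92.4   8.9] 1.7 atz [532.6  92.3] [530.8  92.1]
len 158.9733298775861 159.259141925376
87.8700636136547
87.50568380571475
88.90596233209021
88.70818436274425
1 [-0.41730198 -0.90876788  0.        ] [ 0.90876788 -0.41730198  0.        ]
-1 [ 0.41730198  0.90876788 -0.        ] [-0.90876788  0.41730198 -0.        ]
foot mid [612.98420763 104.55274521   0.        ] top mid [624.23405986 134.61251828  52.        ]
plate [554.84977893  33.65648466   8.        ] [3.93686825e-01 9.19244627e-01 3.21563526e-16] 66.81590019226816
scene [730.  45.  36.]
top [729.  47.  36.]
scene [672. 263.  30.]
top [668. 263.  30.]
scene [575. 267.  22.]
top [575. 268.  22.]
```

Emit:
{"api": "drive_tool", "payload": {"commands": [{"travel": [0, 0, 0], "turn": [0, 0, 7.0], "jaw": 0.45}, {"travel": [0, 0, 0], "turn": [0, 0, 7.0], "jaw": 0.45}, {"travel": [0, 0, 0], "turn": [0, 0, 7.0], "jaw": 0.45}, {"travel": [0, 0, 0], "turn": [0, 0, 7.0], "jaw": 0.45}, {"travel": [0, 0, 0], "turn": [0, 0, 7.0], "jaw": 0.45}, {"travel": [0, 0, 0], "turn": [0, 0, 7.0], "jaw": 0.45}, {"travel": [0, 0, 0], "turn": [0, 0, 7.0], "jaw": 0.45}, {"travel": [0, 0, 0], "turn": [0, 0, 7.0], "jaw": 0.45}, {"travel": [0, 0, 0], "turn": [0, 0, 7.0], "jaw": 0.45}, {"travel": [0, 0, 0], "turn": [0, 0, 7.0], "jaw": 0.45}]}}

```text
t: 0.93
position: [233.6, 525.0, 214.0]
orientation: [[0.076, 0.997, -0.001], [0.997, -0.076, -0.001], [-0.001, -0.001, -1.0]]
ft_force: [0.3, 0.2, 0.3]
opening: 50.6
grip_force: 0.0
```

Emit:
{"api": "drive_tool", "payload": {"commands": [{"travel": [0, 0, 0], "turn": [0, 0, 7.0], "jaw": 0.45}, {"travel": [0, 0, 0], "turn": [0, 0, 7.0], "jaw": 0.45}, {"travel": [0, 0, 0], "turn": [0, 0, 6.7], "jaw": 0.45}, {"travel": [-0.0278, 0.0355, 0], "turn": [0, 0, 0], "jaw": 0.45}, {"travel": [-0.0278, 0.0355, 0], "turn": [0, 0, 0], "jaw": 0.45}, {"travel": [-0.0278, 0.0355, 0], "turn": [0, 0, 0], "jaw": 0.45}, {"travel": [-0.0278, 0.0355, 0], "turn": [0, 0, 0], "jaw": 0.45}, {"travel": [-0.0278, 0.0355, 0], "turn": [0, 0, 0], "jaw": 0.45}, {"travel": [-0.0278, 0.0355, 0], "turn": [0, 0, 0], "jaw": 0.45}, {"travel": [-0.0278, 0.0355, 0], "turn": [0, 0, 0], "jaw": 0.45}]}}

```text
t: 1.77
position: [367.5, 264.1, 214.3]
orientation: [[0.417, 0.909, -0.0], [0.909, -0.417, -0.0], [-0.0, -0.0, -1.0]]
ft_force: [1.1, 0.9, 0.1]
opening: 50.5
grip_force: 0.0
```

Emit:
{"api": "drive_tool", "payload": {"commands": [{"travel": [-0.0278, 0.0355, 0], "turn": [0, 0, 0], "jaw": 0.45}, {"travel": [-0.0278, 0.0355, 0], "turn": [0, 0, 0], "jaw": 0.45}, {"travel": [-0.0278, 0.0355, 0], "turn": [0, 0, 0], "jaw": 0.45}, {"travel": [-0.0278, 0.0355, 0], "turn": [0, 0, 0], "jaw": 0.45}, {"travel": [-0.0278, 0.0355, 0], "turn": [0, 0, 0], "jaw": 0.45}, {"travel": [-0.0278, 0.0355, 0], "turn": [0, 0, 0], "jaw": 0.45}, {"travel": [-0.0278, 0.0355, 0], "turn": [0, 0, 0], "jaw": 0.45}, {"travel": [0, 0, 0], "turn": [0, 0, 0], "jaw": 0.45}, {"travel": [0, 0, 0], "turn": [0, 0, 0], "jaw": 0.45}]}}

```text
t: 2.52
position: [500.9, 5.1, 214.0]
orientation: [[0.421, 0.907, -0.001], [0.907, -0.421, 0.0], [-0.0, -0.001, -1.0]]
ft_force: [-0.2, 0.5, -0.2]
opening: 50.7
grip_force: 0.0
```

```bash
cat >> h.py <<'E'
F=np.array([613,104.5,0]);SX=np.array([.4173,.9088,0]);SY=np.array([-.9088,.4173,0])
def st():
    s=monitor.get_state();p=np.array(s['position'])-F;R=np.array(s['orientation'])
    print('t',s['t'],'stop xyz',(p@SX).round(1),(p@SY).round(1),p[2].round(1),'toolx az',np.degrees(np.arctan2(R[1,0],R[0,0])).round(2),'z',R[:,2].round(3),'open',round(s['opening'],1),'F',np.round(s['ft_force'],1),'q',np.round(s['joint_pos'],0))
E
python3 -c "from h import *;st()"
```

```text
t 2.5167 stop xyz -137.1 60.4 214.0 toolx az 65.09 z [-0.001  0.    -1.   ] open 50.7 F [-0.2  0.5 -0.2] q [-13.  -2. 103.   0.  79.  12.]
```

Emit:
{"api": "drive_tool", "payload": {"commands": [{"travel": [-0.014, 0.0185, 0.01], "turn": [0, 0, 0.1], "jaw": 0.45}, {"travel": [-0.014, 0.0185, 0.01], "turn": [0, 0, 0.1], "jaw": 0.45}, {"travel": [0, 0, 0.025], "turn": [0, 0, 0], "jaw": 0.45}, {"travel": [0, 0, 0.025], "turn": [0, 0, 0], "jaw": 0.45}, {"travel": [0, 0, 0.025], "turn": [0, 0, 0], "jaw": 0.45}, {"travel": [0, 0, 0.025], "turn": [0, 0, 0], "jaw": 0.45}, {"travel": [0, 0, 0.025], "turn": [0, 0, 0], "jaw": 0.45}, {"travel": [0, 0, 0.025], "turn": [0, 0, 0], "jaw": 0.45}, {"travel": [0, 0, 0.025], "turn": [0, 0, 0], "jaw": 0.45}, {"travel": [0, 0, 0], "turn": [0, 0, 0], "jaw": 0.45}]}}

```text
t: 3.35
position: [517.8, -31.3, 14.7]
orientation: [[0.419, 0.908, -0.01], [0.908, -0.419, 0.003], [-0.001, -0.01, -1.0]]
ft_force: [-0.6, 0.3, -0.5]
opening: 50.9
grip_force: 0.0
```

```bash
python3 -c "from h import *;st()"
```

```text
t 3.35 stop xyz -163.2 29.9 14.7 toolx az 65.21 z [-0.01   0.003 -1.   ] open 50.9 F [-0.6  0.3 -0.5] q [-17.  16. 108.   0.  56.   8.]
```

Emit:
{"api": "drive_tool", "payload": {"commands": [{"travel": [0, 0.007, 0.004], "turn": [0, 0, 0], "jaw": 0.45}, {"travel": [0, 0, 0.004], "turn": [0, 0, 0], "jaw": 0.45}, {"travel": [0, 0, 0.002], "turn": [0, 0, 0], "jaw": 0.45}, {"travel": [0, 0, 0], "turn": [0, 0, 0], "jaw": 0.45}, {"travel": [0, 0, 0], "turn": [0, 0, 0], "jaw": 0.45}]}}

```text
t: 3.77
position: [529.8, -37.3, 10.6]
orientation: [[0.421, 0.907, 0.002], [0.907, -0.421, -0.0], [0.0, 0.002, -1.0]]
ft_force: [0.7, 0.0, 0.9]
opening: 50.7
grip_force: 0.0
```

```bash
python3 -c "from h import *;st()"
```

```text
t 3.7667 stop xyz -163.6 16.4 10.6 toolx az 65.11 z [ 0.002 -0.    -1.   ] open 50.7 F [0.7 0.  0.9] q [-17.  18. 107.   0.  55.   8.]
```

Emit:
{"api": "drive_tool", "payload": {"commands": [{"travel": [0, -0.0065, 0.004], "turn": [0, 0, 0.1], "jaw": 0.45}, {"travel": [0, 0, 0.004], "turn": [0, 0, 0.1], "jaw": 0.45}, {"travel": [0, 0, 0], "turn": [0, 0, 0], "jaw": 0.45}, {"travel": [0, 0, 0], "turn": [0, 0, 0], "jaw": 0.45}, {"travel": [0, 0, 0], "turn": [0, 0, 0], "jaw": 0.45}, {"travel": [0, 0, 0], "turn": [0, 0, 0], "jaw": 0.45}]}}

```text
t: 4.27
position: [523.4, -34.6, 1.8]
orientation: [[0.424, 0.906, 0.0], [0.906, -0.424, -0.0], [0.0, 0.0, -1.0]]
ft_force: [-0.2, 0.6, 0.1]
opening: 50.7
grip_force: 0.0
```

```bash
python3 -c "from h import *;st()"
```

```text
t 4.2667 stop xyz -163.8 23.4 1.8 toolx az 64.9 z [ 0. -0. -1.] open 50.7 F [-0.2  0.6  0.1] q [-17.  18. 108.  -0.  54.   8.]
```

Emit:
{"api": "drive_tool", "payload": {"commands": [{"travel": [0.006, 0, 0], "turn": [0, 0, -0.4], "jaw": 0.45}, {"travel": [0.006, 0, 0], "turn": [0, 0, 0], "jaw": 0.45}, {"travel": [0.006, 0, 0], "turn": [0, 0, 0], "jaw": 0.45}, {"travel": [0.006, 0, 0], "turn": [0, 0, 0], "jaw": 0.45}, {"travel": [0.006, 0, 0], "turn": [0, 0, 0], "jaw": 0.45}, {"travel": [0.006, 0, 0], "turn": [0, 0, 0], "jaw": 0.45}, {"travel": [0.006, 0, 0], "turn": [0, 0, 0], "jaw": 0.45}, {"travel": [0.006, 0, 0], "turn": [0, 0, 0], "jaw": 0.45}, {"travel": [0.006, 0, 0], "turn": [0, 0, 0], "jaw": 0.45}, {"travel": [0, 0, 0], "turn": [0, 0, 0], "jaw": 0.45}]}}

```text
t: 5.1
position: [546.3, 15.7, 1.6]
orientation: [[0.417, 0.909, 0.001], [0.909, -0.417, 0.001], [0.001, 0.0, -1.0]]
ft_force: [0.7, -0.6, 1.1]
opening: 50.1
grip_force: 0.0
```

```bash
python3 - <<'E'
from h import *
st();a=snap('scene','s1.png')[160:360,230:430];b=snap('top','t1.png')[160:360,230:430]
cv2.imwrite('pics/c1.png',cv2.hconcat([cv2.resize(x[:,:,::-1],(400,400),interpolation=cv2.INTER_CUBIC) for x in(a,b)]))
E
```

```text
t 5.1 stop xyz -108.5 23.6 1.6 toolx az 65.35 z [ 0.001  0.001 -1.   ] open 50.1 F [ 0.7 -0.6  1.1] q [-11.  20. 104.   0.  55.  14.]
```

View pics/c1.png

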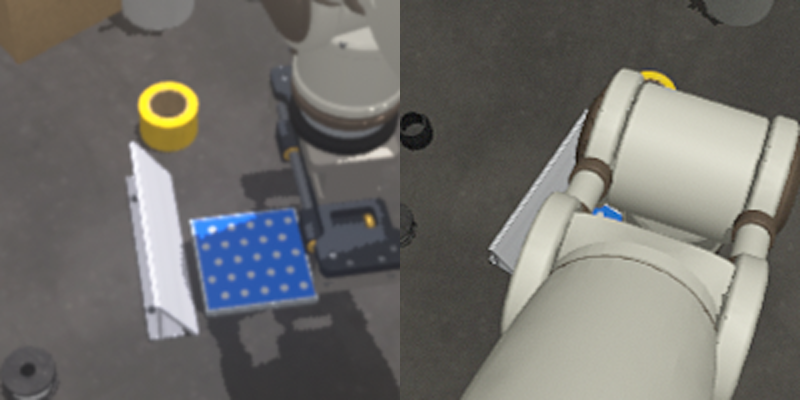

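The plate is square to the stop, about 8 mm short of the foot line, and both fingers are on its near edge. I'll keep pushing.

Emit:
{"api": "drive_tool", "payload": {"commands": [{"travel": [0.005, 0, 0], "turn": [0, 0, 0], "jaw": 0.45}, {"travel": [0.005, 0, 0], "turn": [0, 0, 0], "jaw": 0.45}, {"travel": [0.005, 0, 0], "turn": [0, 0, 0], "jaw": 0.45}, {"travel": [0.005, 0, 0], "turn": [0, 0, 0], "jaw": 0.45}, {"travel": [0.005, 0, 0], "turn": [0, 0, 0], "jaw": 0.45}, {"travel": [0.005, 0, 0], "turn": [0, 0, 0], "jaw": 0.45}, {"travel": [0.005, 0, 0], "turn": [0, 0, 0], "jaw": 0.45}, {"travel": [0.005, 0, 0], "turn": [0, 0, 0], "jaw": 0.45}, {"travel": [0, 0, 0], "turn": [0, 0, 0], "jaw": 0.45}]}}

```text
t: 5.95
position: [563.0, 52.1, 1.7]
orientation: [[0.417, 0.909, 0.001], [0.909, -0.417, 0.001], [0.001, 0.0, -1.0]]
ft_force: [0.6, -0.6, -0.4]
opening: 50.5
grip_force: 0.1
```

```bash
python3 - <<'E'
from h import *
st();a=snap('scene','s2.png')[160:360,230:430]
cv2.imwrite('pics/c2.png',cv2.resize(a[:,:,::-1],(500,500),interpolation=cv2.INTER_CUBIC))
E
```

```text
t 5.95 stop xyz -68.5 23.5 1.7 toolx az 65.34 z [ 0.001  0.001 -1.   ] open 50.5 F [ 0.6 -0.6 -0.4] q [ -7.  23. 101.   0.  56.  18.]
```

View pics/c2.png

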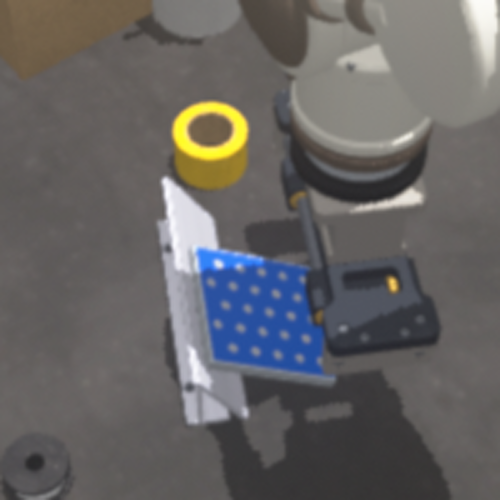

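The far edge is riding up the slope and the plate is still square. Next I push to nearly the foot line.

Emit:
{"api": "drive_tool", "payload": {"commands": [{"travel": [0.005, 0, 0], "turn": [0, 0, 0], "jaw": 0.45}, {"travel": [0.005, 0, 0], "turn": [0, 0, 0], "jaw": 0.45}, {"travel": [0.005, 0, 0], "turn": [0, 0, 0], "jaw": 0.45}, {"travel": [0.005, 0, 0], "turn": [0, 0, 0], "jaw": 0.45}, {"travel": [0.005, 0, 0], "turn": [0, 0, 0], "jaw": 0.45}, {"travel": [0.005, 0, 0], "turn": [0, 0, 0], "jaw": 0.45}, {"travel": [0.005, 0, 0], "turn": [0, 0, 0], "jaw": 0.45}, {"travel": [0.005, 0, 0], "turn": [0, 0, 0], "jaw": 0.45}, {"travel": [0.004, 0, 0], "turn": [0, 0, 0], "jaw": 0.45}, {"travel": [0, 0, 0], "turn": [0, 0, 0], "jaw": 0.45}]}}

```text
t: 6.83
position: [581.3, 91.7, 1.7]
orientation: [[0.417, 0.909, 0.001], [0.909, -0.417, 0.0], [0.001, 0.0, -1.0]]
ft_force: [-0.3, -0.5, 0.1]
opening: 50.8
grip_force: 0.1
```

Emit:
{"api": "drive_tool", "payload": {"commands": [{"travel": [0.001, 0, 0], "turn": [0, 0, 0], "jaw": 0.45}, {"travel": [0.001, 0, 0], "turn": [0, 0, 0], "jaw": 0.45}, {"travel": [0, 0, 0], "turn": [0, 0, 0], "jaw": 0.45}, {"travel": [0, 0, 0], "turn": [0, 0, 0], "jaw": 0.45}]}}

```text
t: 7.17
position: [581.7, 92.6, 1.6]
orientation: [[0.418, 0.908, 0.0], [0.908, -0.418, -0.0], [0.0, 0.0, -1.0]]
ft_force: [0.4, -1.3, 0.6]
opening: 50.3
grip_force: 0.5
```

```bash
python3 - <<'E'
from h import *
st();a=snap('scene','s3.png')[160:360,230:430]
cv2.imwrite('pics/c3.png',cv2.resize(a[:,:,::-1],(600,600),interpolation=cv2.INTER_CUBIC))
E
```

```text
t 7.1667 stop xyz -23.9 23.5 1.6 toolx az 65.3 z [ 0. -0. -1.] open 50.3 F [ 0.4 -1.3  0.6] q [-3. 26. 97. -0. 57. 22.]
```

View pics/c3.png

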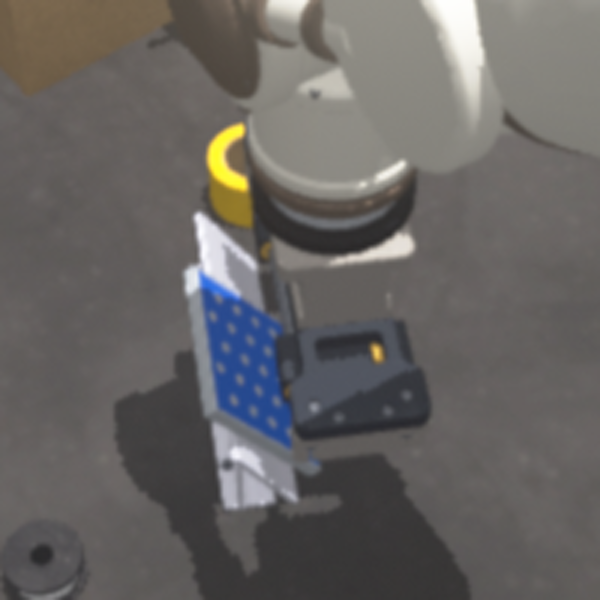

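The plate now leans steeply on the slope. I'll push the last few millimetres while watching the force.

Emit:
{"api": "drive_tool", "payload": {"commands": [{"travel": [0.0015, 0, 0], "turn": [0, 0, 0], "jaw": 0.45}, {"travel": [0.0015, 0, 0], "turn": [0, 0, 0], "jaw": 0.45}, {"travel": [0.001, 0, 0], "turn": [0, 0, 0], "jaw": 0.45}, {"travel": [0, 0, 0], "turn": [0, 0, 0], "jaw": 0.45}, {"travel": [0, 0, 0], "turn": [0, 0, 0], "jaw": 0.45}]}}

```text
t: 7.63
position: [583.4, 96.5, 1.6]
orientation: [[0.418, 0.909, -0.0], [0.909, -0.418, 0.0], [0.0, -0.0, -1.0]]
ft_force: [-1.1, -0.8, -0.9]
opening: 50.3
grip_force: 0.4
```

Emit:
{"api": "drive_tool", "payload": {"commands": [{"travel": [0.001, 0, 0], "turn": [0, 0, 0], "jaw": 0.45}, {"travel": [0.001, 0, 0], "turn": [0, 0, 0], "jaw": 0.45}, {"travel": [0.001, 0, 0], "turn": [0, 0, 0], "jaw": 0.45}, {"travel": [0, 0, 0], "turn": [0, 0, 0], "jaw": 0.45}, {"travel": [0, 0, 0], "turn": [0, 0, 0], "jaw": 0.45}, {"travel": [0, 0, 0], "turn": [0, 0, 0], "jaw": 0.45}]}}

```text
t: 8.13
position: [584.7, 99.2, 1.7]
orientation: [[0.418, 0.909, 0.0], [0.909, -0.418, 0.0], [0.0, 0.0, -1.0]]
ft_force: [-0.6, -0.4, -0.9]
opening: 50.8
grip_force: 0.4
```

```bash
python3 -c "from h import *;st()"
```

```text
t 8.1333 stop xyz -16.6 23.5 1.7 toolx az 65.3 z [ 0.  0. -1.] open 50.8 F [-0.6 -0.4 -0.9] q [-2. 26. 97.  0. 57. 23.]
```

Emit:
{"api": "drive_tool", "payload": {"commands": [{"travel": [0.001, 0, 0], "turn": [0, 0, 0], "jaw": 0.45}, {"travel": [0.001, 0, 0], "turn": [0, 0, 0], "jaw": 0.45}, {"travel": [0, 0, 0], "turn": [0, 0, 0], "jaw": 0.45}, {"travel": [0, 0, 0], "turn": [0, 0, 0], "jaw": 0.45}]}}

```text
t: 8.47
position: [585.1, 100.1, 1.5]
orientation: [[0.417, 0.909, -0.001], [0.909, -0.417, -0.002], [-0.002, -0.0, -1.0]]
ft_force: [-1.7, -4.6, -0.1]
opening: 50.4
grip_force: 2.5
```

```bash
python3 - <<'E'
from h import *
st();a=snap('scene','s4.png')[185:345,265:425]
cv2.imwrite('pics/c4.png',cv2.resize(a[:,:,::-1],(600,600),interpolation=cv2.INTER_CUBIC))
for n,x in(('top red edge ends',(45,78)),('foot line',(0,0))):
  for y in(-22,68): print(n,((proj('scene',F+SX*x[0]+SY*y+[0,0,x[1]])[0]-[265,185])*3.75).round(0))
E
```

```text
t 8.4667 stop xyz -15.7 23.5 1.5 toolx az 65.33 z [-0.001 -0.002 -1.   ] open 50.4 F [-1.7 -4.6 -0.1] q [-2. 26. 96. -0. 57. 23.]
top red edge ends [ 97. 240.]
top red edge ends [122. 422.]
foot line [206. 333.]
foot line [236. 507.]
```

View pics/c4.png

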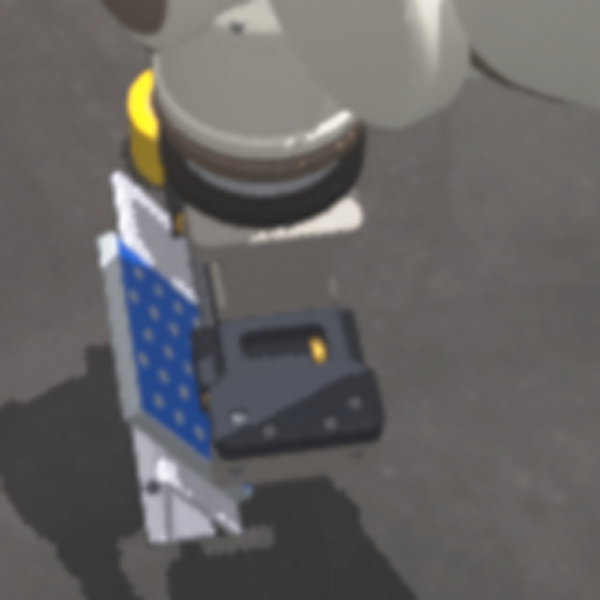

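The plate is seated flat on the slope: the raised edge runs from (97,238) to (122,420) in the crop, matching the prediction, with about 5 N of push. I'll back off, rise and go over behind the stop.

Emit:
{"api": "drive_tool", "payload": {"commands": [{"travel": [-0.003, 0, 0], "turn": [0, 0, 0], "jaw": 0.45}, {"travel": [-0.007, 0, 0], "turn": [0, 0, 0], "jaw": 0.45}, {"travel": [-0.01, 0, 0], "turn": [0, 0, 0], "jaw": 0.45}, {"travel": [-0.015, 0, 0], "turn": [0, 0, 0], "jaw": 0.45}, {"travel": [-0.015, 0, 0], "turn": [0, 0, 0], "jaw": 0.45}, {"travel": [-0.01, 0, -0.01], "turn": [0, 0, 0], "jaw": 0.45}, {"travel": [0, 0, -0.03], "turn": [0, 0, 0], "jaw": 0.45}, {"travel": [0, 0, -0.03], "turn": [0, 0, 0], "jaw": 0.45}, {"travel": [0, 0, -0.03], "turn": [0, 0, 0], "jaw": 0.45}, {"travel": [0, 0, -0.03], "turn": [0, 0, 0], "jaw": 0.45}]}}

```text
t: 9.35
position: [559.6, 45.3, 132.9]
orientation: [[0.419, 0.908, -0.0], [0.908, -0.419, 0.0], [0.0, -0.0, -1.0]]
ft_force: [1.1, 0.1, 0.2]
opening: 50.6
grip_force: 0.0
```

Emit:
{"api": "drive_tool", "payload": {"commands": [{"travel": [0, 0, -0.02], "turn": [0, 0, 0], "jaw": 0.45}, {"travel": [0, 0, 0], "turn": [0, 0, 0], "jaw": 0.45}, {"travel": [0.02, 0, 0], "turn": [0, 0, 0], "jaw": 0.45}, {"travel": [0.02, 0, 0], "turn": [0, 0, 0], "jaw": 0.45}, {"travel": [0.02, 0, 0], "turn": [0, 0, 0], "jaw": 0.45}, {"travel": [0.02, 0, 0], "turn": [0, 0, 0], "jaw": 0.45}, {"travel": [0.02, 0, 0], "turn": [0, 0, 0], "jaw": 0.45}, {"travel": [0.02, 0, 0], "turn": [0, 0, 0], "jaw": 0.45}, {"travel": [0.02, 0, 0], "turn": [0, 0, 0], "jaw": 0.45}, {"travel": [0.02, 0, 0], "turn": [0, 0, 0], "jaw": 0.45}]}}

```text
t: 10.18
position: [626.7, 191.6, 149.7]
orientation: [[0.418, 0.908, -0.002], [0.908, -0.418, -0.0], [-0.001, -0.002, -1.0]]
ft_force: [-0.1, -0.0, -0.6]
opening: 50.7
grip_force: 0.0
```

Emit:
{"api": "drive_tool", "payload": {"commands": [{"travel": [0, 0, 0], "turn": [0, 0, 0], "jaw": 0.45}, {"travel": [0, 0, 0], "turn": [0, 0, 0], "jaw": 0.45}, {"travel": [0, 0, 0], "turn": [0, 0, 0], "jaw": 0.45}]}}

```text
t: 10.43
position: [626.5, 190.6, 150.4]
orientation: [[0.418, 0.908, -0.002], [0.908, -0.418, -0.001], [-0.001, -0.001, -1.0]]
ft_force: [-0.1, -0.1, -0.8]
opening: 50.7
grip_force: 0.0
```

```bash
python3 -c "from h import *;st()"
```

```text
t 10.4333 stop xyz 83.9 23.7 150.4 toolx az 65.28 z [-0.002 -0.001 -1.   ] open 50.7 F [-0.1 -0.1 -0.8] q [ 6. 24. 81. -0. 75. 31.]
```

Emit:
{"api": "drive_tool", "payload": {"commands": [{"travel": [0, 0, 0.02], "turn": [0, 0, 0], "jaw": 0.45}, {"travel": [0, 0, 0.02], "turn": [0, 0, 0], "jaw": 0.45}, {"travel": [0, 0, 0.02], "turn": [0, 0, 0], "jaw": 0.45}, {"travel": [0, 0, 0.02], "turn": [0, 0, 0], "jaw": 0.45}, {"travel": [0, 0, 0.009], "turn": [0, 0, 0], "jaw": 0.45}, {"travel": [0, 0, 0], "turn": [0, 0, 0], "jaw": 0.45}, {"travel": [0, 0, 0], "turn": [0, 0, 0], "jaw": 0.45}, {"travel": [0, 0, 0], "turn": [0, 0, 0], "jaw": 0.45}]}}

```text
t: 11.1
position: [628.3, 191.4, 64.2]
orientation: [[0.418, 0.908, 0.002], [0.908, -0.418, 0.0], [0.001, 0.002, -1.0]]
ft_force: [-0.2, -0.3, -0.5]
opening: 50.3
grip_force: 0.0
```

```bash
python3 - <<'E'
from h import *
st();a=snap('scene','s5.png')[185:345,265:425]
cv2.imwrite('pics/c5.png',cv2.resize(a[:,:,::-1],(500,500),interpolation=cv2.INTER_CUBIC))
E
```

```text
t 11.1 stop xyz 85.4 22.4 64.2 toolx az 65.28 z [ 0.002  0.    -1.   ] open 50.3 F [-0.2 -0.3 -0.5] q [ 6. 29. 84. -0. 67. 31.]
```

View pics/c5.png

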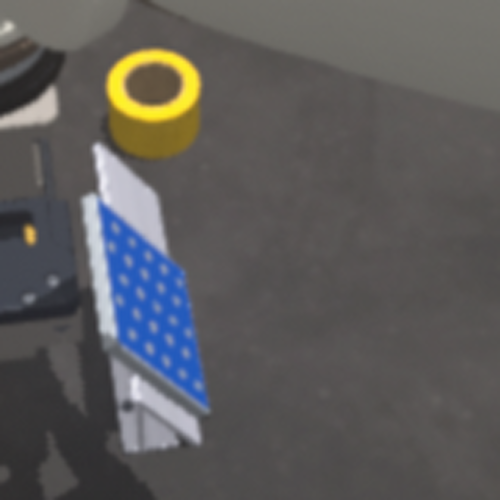

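The plate stays leaning on the slope and the fingers are behind its raised edge. Now I push it back.

Emit:
{"api": "drive_tool", "payload": {"commands": [{"travel": [-0.006, 0, 0.003], "turn": [0, 0, 0], "jaw": 0.45}, {"travel": [-0.006, 0, 0], "turn": [0, 0, 0], "jaw": 0.45}, {"travel": [-0.006, 0, 0], "turn": [0, 0, 0], "jaw": 0.45}, {"travel": [-0.005, 0, 0], "turn": [0, 0, 0], "jaw": 0.45}, {"travel": [-0.004, 0, 0], "turn": [0, 0, 0], "jaw": 0.45}, {"travel": [-0.004, 0, 0], "turn": [0, 0, 0], "jaw": 0.45}, {"travel": [-0.004, 0, 0], "turn": [0, 0, 0], "jaw": 0.45}, {"travel": [-0.004, 0, 0], "turn": [0, 0, 0], "jaw": 0.45}, {"travel": [-0.004, 0, 0], "turn": [0, 0, 0], "jaw": 0.45}]}}

```text
t: 11.9
position: [609.2, 152.4, 59.7]
orientation: [[0.418, 0.909, 0.0], [0.909, -0.418, 0.0], [0.0, 0.0, -1.0]]
ft_force: [-0.9, 0.3, 0.3]
opening: 50.2
grip_force: 0.2
```

```bash
python3 - <<'E'
from h import *
st();a=snap('scene','s6.png')[185:345,265:425]
cv2.imwrite('pics/c6.png',cv2.resize(a[:,:,::-1],(500,500),interpolation=cv2.INTER_CUBIC))
E
```

```text
t 11.9 stop xyz 41.9 23.4 59.7 toolx az 65.31 z [ 0.  0. -1.] open 50.2 F [-0.9  0.3  0.3] q [ 3. 26. 90.  0. 65. 28.]
```

View pics/c6.png

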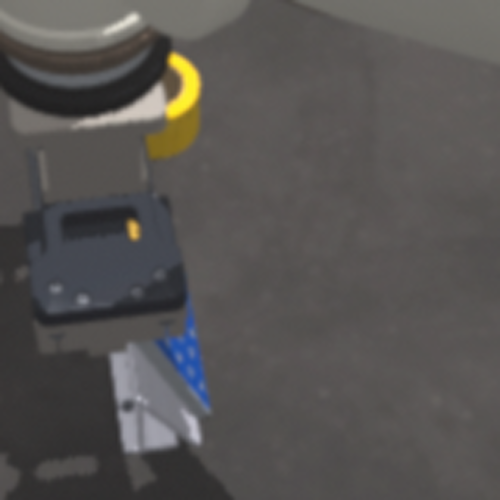

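The plate is pivoting on its lower edge, whose near corner is still at (207,410). I'll keep pushing past vertical.

Emit:
{"api": "drive_tool", "payload": {"commands": [{"travel": [-0.004, 0, 0], "turn": [0, 0, 0], "jaw": 0.45}, {"travel": [-0.004, 0, 0], "turn": [0, 0, 0], "jaw": 0.45}, {"travel": [-0.004, 0, 0], "turn": [0, 0, 0], "jaw": 0.45}, {"travel": [-0.004, 0, 0], "turn": [0, 0, 0], "jaw": 0.45}, {"travel": [-0.004, 0, 0], "turn": [0, 0, 0], "jaw": 0.45}, {"travel": [-0.004, 0, 0], "turn": [0, 0, 0], "jaw": 0.45}, {"travel": [-0.004, 0, 0], "turn": [0, 0, 0], "jaw": 0.45}, {"travel": [-0.004, 0, 0], "turn": [0, 0, 0], "jaw": 0.45}, {"travel": [-0.004, 0, 0], "turn": [0, 0, 0], "jaw": 0.45}, {"travel": [-0.004, 0, 0], "turn": [0, 0, 0], "jaw": 0.45}]}}

```text
t: 12.78
position: [592.4, 115.9, 59.6]
orientation: [[0.418, 0.909, -0.0], [0.909, -0.418, -0.0], [-0.0, -0.0, -1.0]]
ft_force: [0.5, -0.5, 1.0]
opening: 50.6
grip_force: 0.0
```

Emit:
{"api": "drive_tool", "payload": {"commands": [{"travel": [-0.004, 0, 0], "turn": [0, 0, 0], "jaw": 0.45}, {"travel": [0, 0, 0], "turn": [0, 0, 0], "jaw": 0.45}, {"travel": [0, 0, 0], "turn": [0, 0, 0], "jaw": 0.45}, {"travel": [0, 0, 0], "turn": [0, 0, 0], "jaw": 0.45}, {"travel": [0, 0, -0.02], "turn": [0, 0, 0], "jaw": 0.45}, {"travel": [0, 0, -0.03], "turn": [0, 0, 0], "jaw": 0.45}, {"travel": [0, 0, -0.03], "turn": [0, 0, 0], "jaw": 0.45}, {"travel": [0, 0, -0.03], "turn": [0, 0, 0], "jaw": 0.45}, {"travel": [0, 0, -0.03], "turn": [0, 0, 0], "jaw": 0.45}]}}

```text
t: 13.53
position: [590.7, 112.9, 201.0]
orientation: [[0.417, 0.909, -0.0], [0.909, -0.417, 0.0], [0.0, -0.0, -1.0]]
ft_force: [1.1, 0.4, 0.8]
opening: 50.6
grip_force: 0.0
```

Emit:
{"api": "drive_tool", "payload": {"commands": [{"travel": [0.03, 0, -0.01], "turn": [0, 0, 0], "jaw": 0.45}, {"travel": [0.03, 0, 0], "turn": [0, 0, 0], "jaw": 0.45}, {"travel": [0.03, 0, 0], "turn": [0, 0, 0], "jaw": 0.45}, {"travel": [0.03, 0, 0], "turn": [0, 0, 0], "jaw": 0.45}, {"travel": [0, 0, 0], "turn": [0, 0, 0], "jaw": 0.45}, {"travel": [0, 0, 0], "turn": [0, 0, 0], "jaw": 0.45}, {"travel": [0, 0, 0], "turn": [0, 0, 0], "jaw": 0.45}, {"travel": [0, 0, 0], "turn": [0, 0, 0], "jaw": 0.45}]}}

```text
t: 14.2
position: [640.8, 220.7, 209.7]
orientation: [[0.419, 0.908, -0.0], [0.908, -0.419, -0.0], [-0.0, -0.0, -1.0]]
ft_force: [0.9, 0.1, -0.4]
opening: 50.6
grip_force: 0.0
```

```bash
python3 - <<'E'
from h import *
st();a=snap('scene','s7.png')[185:345,265:425]
cv2.imwrite('pics/c7.png',cv2.resize(a[:,:,::-1],(500,500),interpolation=cv2.INTER_CUBIC))
E
```

```text
t 14.2 stop xyz 117.2 23.2 209.7 toolx az 65.25 z [-0. -0. -1.] open 50.6 F [ 0.9  0.1 -0.4] q [ 9. 24. 73. -0. 82. 34.]
```

View pics/c7.png

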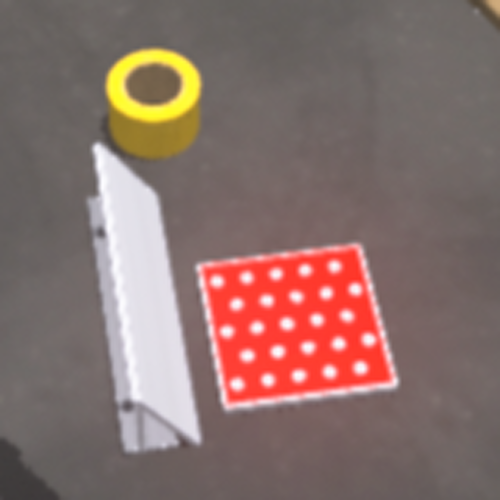

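The plate lies flat with its red side up, centred at crop (296,325), just in front of the stop. The tape is where it was, and the arm is clear.

```bash
python3 - <<'E'
from h import *
p=atz('scene',(265+296/3.125,185+325/3.125),8)-F;print(p@SX,p@SY);print(env.job_done())
E
```

```text
-59.42486785792788 22.977415756505042
the job is handed in; nothing more can be done
None
```

The job is handed in: the plate was tipped over at the stop without being gripped and now lies flat, red side up, centred about 59 mm in front of the foot line and 23 mm off the stop's middle. The tape looked untouched in the last picture; the loupe and spool were out of that view, and the fingers stayed well above them. No verdict came back.

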